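Seat the mirror plate on its kinematic base

ROBOT

A 6-joint arm with a two-finger parallel gripper is mounted at the origin on the work surface; the furniture and walls round the work are solid. World frame = base frame: x ahead of the robot, y to its left, z up, the work surface at z = 0. Lengths are in mm, angles in rad, forces in N, time in s.
With the tool pointing down it reaches from about 400 to 925 mm from the base axis. Payload 12.5 kg.
Tool frame: the origin (TCP) lies at the very end of the fingers, on their centre line; the grasp point (between the pads) lies 19 mm behind it; z points along the fingers, y is the direction in which the jaws open and shut (so a half turn about z gives the same grasp; the last joint's range is limited). The gripper opens to 95 mm and grips with 3 to 60 N. Pads are 20 mm wide; open, the fingers measure 119 mm over their backs; the gripper's body (75 mm by 180 mm) begins 59 mm behind the grasp point.
Start: joints at [1.063, 0.491, 1.559, -0, 1.092, -0.106], TCP at [244.408, 575.249, 214.661] pointing down, gripper open.
Joint ranges: [-3.1, 3.1], [-0.84, 2.19], [0.05, 2.79], [-1.13, 4.28], [0.06, 2.93], [-2.69, 2.69]. Speed limits (rad/s): [2.22, 2.22, 2.79, 3.14, 3.14, 3.14].

INTERFACE

Orientations are given as [roll, pitch, yaw] about the fixed x, y, z axes, in that order (R = Rz(yaw) Ry(pitch) Rx(roll)).
In Python, from cell import env gives the robot as it stands.
- The arm moves only by the shell command python3 -m pendant 'ROWS'. ROWS is JSON, a list that holds one entry, the list of rows, each a list of 5 numbers: the opening, from 0 (shut) to 1 (fully open), then the shift along the tool's x, y, z in m, then the turn about the tool's z in rad. A call has exactly 8 rows; each row is the pose to reach, as a shift and turn from the pose commanded when the call began, along the tool's axes at that moment; what a row does not reach only later rows make up. A row lasts 1/10 s, in which the tool goes at most 50 mm and 8.59 degrees, less where a joint would pass 70% of its speed; a pose out of reach is approached as far as the arm can. A call with a gripper value outside its range is refused whole. The fingers move at their own pace and stop on an object; the grip force is fixed at half the most. Time passes only in rows, so rows that repeat a pose let the fingers close, or fill a call up. It gives the time, the measured TCP pose, the force and the opening at its end, in the units of the state.
- env.state(): the state, without advancing time (a new reading comes with each control period).
- env.read_camera(name): name is "side" or "top" or "wrist"; returns a dict with "image" (420x560x3 uint8, blue, green, red), "range_z" (420x560 float32, mm along the optical axis (not along the pixel's ray), 0 where there is no reading), "fx", "fy", "cx", "cy" (pixels), "rvec" (rotation vector, rad) and "tvec" (3), from world to camera coordinates, as OpenCV has them; the wrist camera has in their place "tool_from_camera" (4x4, takes a point from camera to tool coordinates, whose origin is the TCP and whose axes are the flange's). Camera axes: x right, y down, z forward; pixel columns grow to the right and rows downward; lengths in mm; the calibration is good to about 2 mm. A picture is of the moment at which its call begins: read the wrist's pose just before it.
- env.job_done(): hands the job in, once; it reports no verdict.
The state is a dict: "t": time; "joints": joint angles; "qvel": joint speeds; "tau": joint torques, N m; "eef_pos": TCP position; "tcp_rot": TCP orientation; "ft_force": force on the tool from outside, world axes, zero at the start; "moment": the same for the moment, N m; "opening": opening from 0.0 (shut) to 1.0 (fully open).
Only numpy, scipy, OpenCV 4.12 (cv2) and the standard library are available. Lean on these libraries where they do the work, as an engineer would, in place of code of your own. Each camera call takes 0.05 s, during which the arm holds its last target. There are 200 camera calls.

TASK

Pick up the mirror plate and seat it on its three-ball kinematic base, mirror on the single-ball side. Press it down gently between the two spring rollers until they snap over its edges, then let go so that the springs pull it fully home on the balls. Never ram it onto the balls, do not drop it, and leave everything else on the bench where it is.

Things in the scene. Friction and masses are not known exactly. Their poses are not given: they have to be found in the camera images.
- mirror_plate: Loose aluminium plate, about 0.3 kg, with a dark upright mirror cell on top. Origin: centre of its underside; z up, -x the side the mirror faces. Three dark vee blocks z = 0 to 10 mm; slab z = 10 to 22 mm, x +-38 mm; its long edges (+-y) are bevelled: half-width 30 mm at z = 10, widest 35 mm at z = 15 to 16, 30 mm again at z = 22.
- cell (a point): middle of the mirror cell, at [0, 0, 56] mm in the plate's frame. The cell is 20 mm thick in x, 36 mm wide in y (+-18), from z = 22 to 74 mm: grip it from above by its two flat y faces, fingertips no lower than z = 34 mm in the plate's frame.
- mirror (a point): centre of the round mirror (31 mm across) on the -x face of the cell, at [-10, 0, 52] mm in the plate's frame
- front_vee (a point): mouth of the single vee groove under the mirror side, at [-22, 0, 0] mm in the plate's frame; the other two lie 22 mm from the centre at 60 degrees either side of +x. Grooves run radially, 12 mm wide at the mouth, narrowing upwards.
- base: Fixed base; origin: centre of the underside of its grey foot (84x140x10 mm) on the bench, z up. On it an aluminium head (78x122 mm) with three balls; a cheek at its +y and -y sides (outer face 61 mm out, top 74 mm high) carries a sprung roller. A screw sets the head's height: balls, cheeks and rollers together stand up to 10 mm lower or higher than told, and no reading tells which: feel for the rollers.
- seat (a point): where the plate's origin lies when home, with the head at middle height: [0, 0, 45] mm in the base's frame; truly 10 mm less to 10 mm more. The grooves centre a plate let go within 2 mm of it; plate and base have the same yaw (axes parallel) when home.
- front_ball (a point): centre of the single ball at middle height, at [-22, 0, 45] mm in the base's frame (fixed to it); the other two stand 22 mm from the centre at 60 degrees either side of +x. Smooth steel balls 10 mm across.
- roller_left (a joint): outward travel (m) of the roller (10 mm across, 26 mm long) at the base's +y side: 0 free, 0.0057 at the plate's widest part, about 0.0025 with the plate home, stop 0.008. The plate coming down level meets both rollers 12 to 14 mm above home; the push needed grows to 8 to 18 N some 6 mm lower; the plate's weight alone does not open them.
- roller_right (a joint): the same for the roller at the -y side. About 8 mm below first touch the resistance is gone; from 9 mm below first touch both rollers press on the upper bevels and pull the plate down with up to about 10 N: let go there and they draw it home, damped. 12 to 14 mm below first touch the balls stop it hard.
- loupe: black loupe, 44 mm across, 40 mm high, standing on its skirt; a bystander, origin at the centre of its underside
- tape_roll: roll of tan tape lying flat, 82 mm across, 18 mm high; a bystander, origin at the centre of its underside
- cassette_3: tissue cassette with a wax block, 28x46x14 mm; a bystander, origin at the centre of its underside
- lab_timer: white timer, 62x66x19 mm; a bystander, origin at the centre of its underside
- dropper_bottle_0: small white dropper bottle, 36x35x98 mm; a bystander, origin at the centre of its underside
- forceps_0: steel forceps lying flat, 16x134x8 mm; a bystander, origin at the centre of its underside
- brush_1: thin paint brush lying flat, 7x159x7 mm; a bystander, origin at the centre of its underside
Mind the look-alikes: they are no part of the job. Leave any red look-alike of the base alone.

How it is judged:
By the outcome, as a careful person would: the job done as asked, in the order asked, and still so for the second after the job is handed in, with the robot touching nothing.
It also fails if it takes over 53 s, if anything falls off the work surface, if the arm or the gripper's body presses on something with over 40 N, if the wrist force passes 120 N, or if a joint passes its speed limit or range.

## Working session

There is one attempt and no reset: what is moved stays moved. The work goes in short steps, Python scripts to look and compute and a shell command to move; the robot and the scene stay as the last step left them, time stands still between calls to the robot, and variables do not carry over. Pictures are saved under pics/ and viewed, about 8 in all and at most 12, crops included, and the job is handed in when it is done.

```bash
ls; mkdir -p pics; cat > h.py <<'E'
import numpy as np, cv2, pickle
from cell import env
def snap(n):
    s=env.state(); c=env.read_camera(n); c['state']=s
    return c
def save(c,f): cv2.imwrite('pics/'+f,c['image'])
def cam_pose(c):
    R=cv2.Rodrigues(np.array(c['rvec'],float))[0]; return R,np.array(c['tvec'],float)
def cloud(c):
    "world xyz per pixel (nan where none)"
    z=c['range_z'].astype(float).copy(); z[z==0]=np.nan
    v,u=np.mgrid[:z.shape[0],:z.shape[1]]
    P=np.stack([(u-c['cx'])/c['fx']*z,(v-c['cy'])/c['fy']*z,z],-1)
    R,t=cam_pose(c)
    return (P-t)@R
E
python3 - <<'E'
from h import *
for n in ['top','side']:
    c=snap(n); save(c,n+'0.png'); pickle.dump(c,open(n+'.pkl','wb'))
    R,t=cam_pose(c); print(n,-R.T@t, c['fx'])
print(env.state())
E
```

```text
pics
top [ 320.38364243  -14.55507189 1334.52319675] 419.10859990074465
side [1175.27255937  -80.0497821  1181.74524981] 397.60598643781134
{'t': 0.1, 'joints': array([ 1.06340280e+00,  4.91488696e-01,  1.55937533e+00,  4.29094964e-06,
        1.09169001e+00, -1.05622872e-01]), 'qvel': array([ 0.00151733, -0.00209476, -0.00082762, -0.00035979, -0.00065739,
       -0.00123069]), 'tau': array([ 2.36348387e-03, -6.13622260e+01, -2.58607757e+01,  6.94108335e-02,
        4.69654449e-02, -5.39516873e-05]), 'eef_pos': array([244.29620341, 575.0542534 , 214.13129638]), 'tcp_rot': array([-3.14063703e+00, -1.05139658e-04,  2.73981996e+00]), 'ft_force': array([ 0.37913133, -0.68434973,  0.15138971]), 'moment': array([ 0.03945015,  0.02271427, -0.0010365 ]), 'opening': 1.0007504841662358}
```

View pics/top0.png

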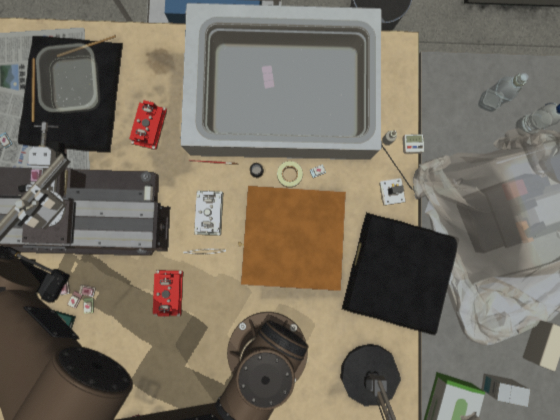

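View pics/side0.png

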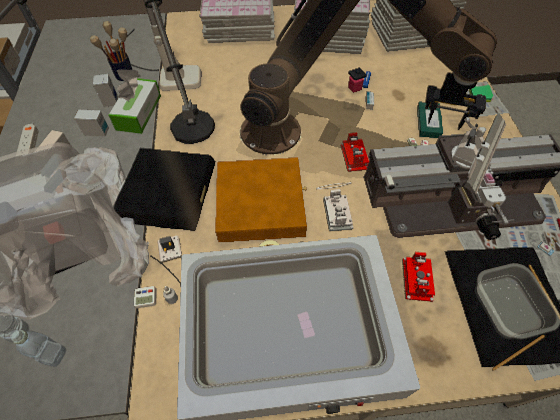

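Top view: the grey base is at about (208,213) and the plate with its dark cell at about (392,190). Red look-alikes are at (148,124) and (168,292). Next I'll measure both from the range data.

```bash
python3 - <<'E'
from h import *
c=pickle.load(open('top.pkl','rb')); W=cloud(c); im=c['image']
def crop(u,v,r): return cv2.resize(im[v-r:v+r,u-r:u+r],(400,400),interpolation=cv2.INTER_CUBIC)
cv2.imwrite('pics/crops.png',np.hstack([crop(208,213,30),crop(392,190,30)]))
for n,(u,v,r) in dict(base=(208,213,32),plate=(392,190,17)).items():
    P=W[v-r:v+r,u-r:u+r].reshape(-1,3); B=im[v-r:v+r,u-r:u+r].reshape(-1,3)
    print(n,'zhist',np.histogram(P[:,2],bins=np.arange(-5,110,8)))
    for lo,hi in ([(5,20),(25,60),(60,95),(5,120)] if n=='base' else [(14,30),(60,90),(14,90)]):
        Q=P[(P[:,2]>lo)&(P[:,2]<hi)]
        if len(Q)>4: print(lo,hi,len(Q),Q.mean(0),cv2.minAreaRect(Q[:,:2].astype(np.float32)),np.median(Q[:,2]))
E
```

```text
base zhist (array([2473,  267,   57,  570,  184,   42,   12,   77,   94,    3,    0,
          0,    0,    0]), array([ -5,   3,  11,  19,  27,  35,  43,  51,  59,  67,  75,  83,  91,
        99, 107]))
5 20 227 [415.55758588 189.11493923  10.69335074] ((423.26531982421875, 198.50424194335938), (191.10667419433594, 196.42442321777344), 1.5914733409881592) 8.968468788951645
25 60 511 [427.87556554 195.3331081   34.2845243 ] ((416.1167907714844, 160.0037841796875), (177.84115600585938, 127.39063262939453), 72.98609924316406) 28.07549094712477
60 95 83 [419.63951727 193.08824135  62.86517634] ((425.84942626953125, 192.83987426757812), (30.650083541870117, 119.96930694580078), 89.26349639892578) 62.810015334907945
5 120 1181 [424.16332863 194.34846463  28.32025052] ((421.2266845703125, 197.66981506347656), (193.48977661132812, 198.21566772460938), 3.2017552852630615) 25.027411100397053
plate zhist (array([511,  48, 127, 281,  14,  10,   8,   9,  16,  61,  20,   0,   0,
         0]), array([ -5,   3,  11,  19,  27,  35,  43,  51,  59,  67,  75,  83,  91,
        99, 107]))
14 30 412 [ 510.28581369 -383.12003306   20.63864808] ((519.0783081054688, -391.05810546875), (90.93600463867188, 84.55073547363281), 10.386238098144531) 20.747036307881597
60 90 97 [ 510.22262688 -383.38111688   71.64261606] ((512.2979125976562, -385.0476989746094), (35.7248420715332, 28.48714828491211), 87.27259063720703) 73.029333225835
14 90 540 [ 510.37915841 -382.92374381   31.19516406] ((519.2176513671875, -391.0325622558594), (91.21944427490234, 84.55073547363281), 10.386239051818848) 21.819701584268685
```

View pics/crops.png

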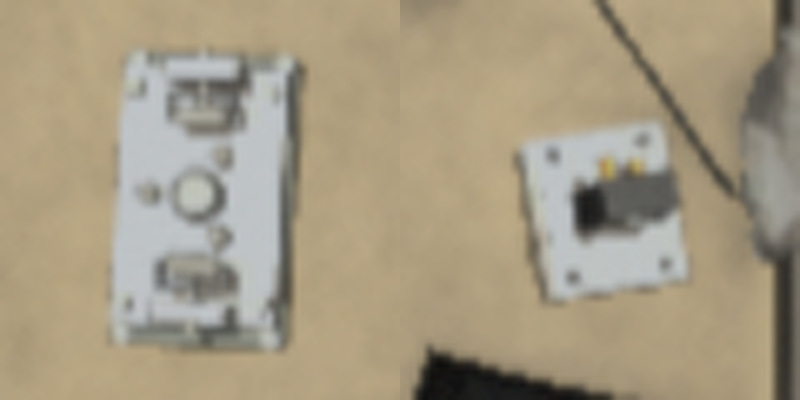

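Base: its single ball is on the image-left side (+y world), so its yaw is about −92°. The plate has its cell near the middle and yellow screws on the image-up side. I'll check obstacle heights and the wrist camera mounting before moving.

```bash
python3 - <<'E'
from h import *
np.set_printoptions(suppress=True,precision=3)
c=pickle.load(open('top.pkl','rb')); W=cloud(c).reshape(-1,3)
a=np.array([244,575.]);b=np.array([423,194.]);d=np.array([430,-330.])
for p,q in ((a,b),(b,d)):
    for t in np.linspace(0,1,9):
        m=p+t*(q-p); Q=W[np.hypot(*(W[:,:2]-m).T)<130]; print(m,np.nanmax(Q[:,2]))
w=snap('wrist'); save(w,'w0.png'); print(w['tool_from_camera'],w['fx'],w['cx'],w['cy'])
y=2.74
x=np.array([np.cos(y),np.sin(y)]);yy=np.array([np.sin(y),-np.cos(y)])
e=env.state()['eef_pos'][:2]
D=b-e;print('shift tool xy',D@x,D@yy)
E
```

```text
[244. 575.] 604.2181882085703
[266.375 527.375] 636.4651719758511
[288.75 479.75] 650.4931598406763
[311.125 432.125] 653.864125147823
[333.5 384.5] 643.455387389166
[355.875 336.875] 219.88468771913819
[378.25 289.25] 219.88468771913819
[400.625 241.625] 219.88468771913819
[423. 194.] 213.03101790235576
[423. 194.] 213.03101790235576
[423.875 128.5  ] 79.5978623963348
[424.75  63.  ] 79.5978623963348
[425.625  -2.5  ] 79.5978623963348
[426.5 -68. ] 78.76844458058791
[ 427.375 -133.5  ] 78.76844458058791
[ 428.25 -199.  ] 78.08771172624562
[ 429.125 -264.5  ] 78.08771172624562
[ 430. -330.] 79.38064647715936
[[   0.      -0.967   -0.256   72.422]
 [   1.      -0.       0.001   -0.804]
 [  -0.001   -0.256    0.967 -170.911]
 [   0.       0.       0.       1.   ]] 316.3533723934011 276.44260893411285 209.42686752670141
shift tool xy -313.42264254118766 -280.91774572860623
```

```bash
python3 -m pendant '[[[1,0,0,-0.05,0],[1,0,0,-0.1,0],[1,-0.036,-0.034,-0.12,0.15],[1,-0.072,-0.067,-0.12,0.3],[1,-0.108,-0.1,-0.12,0.45],[1,-0.144,-0.133,-0.12,0.6],[1,-0.18,-0.166,-0.12,0.75],[1,-0.216,-0.2,-0.12,0.9]]]'
```

```text
t: 0.95
eef_pos: [365.3, 304.9, 334.6]
tcp_rot: [3.141, -0.0, 1.834]
ft_force: [2.2, 0.5, -0.0]
opening: 1.002
```

```bash
python3 -m pendant '[[[1,-0.04,0.009,0,0.1],[1,-0.08,0.018,0.02,0.2],[1,-0.122,0.026,0.05,0.31],[1,-0.122,0.026,0.1,0.31],[1,-0.122,0.026,0.15,0.31],[1,-0.122,0.026,0.17,0.31],[1,-0.122,0.026,0.17,0.31],[1,-0.122,0.026,0.17,0.31]]]'
cat >> h.py <<'E'
from scipy.spatial.transform import Rotation as Ro
def wcam(c):
    "camera-to-world R, origin"
    s=c['state']; R=Ro.from_euler('xyz',s['tcp_rot']).as_matrix(); T=np.array(c['tool_from_camera'])
    return R@T[:3,:3], R@T[:3,3]+s['eef_pos']
def wcloud(c):
    z=c['range_z'].astype(float).copy(); z[z==0]=np.nan
    v,u=np.mgrid[:z.shape[0],:z.shape[1]]
    P=np.stack([(u-c['cx'])/c['fx']*z,(v-c['cy'])/c['fy']*z,z],-1)
    R,o=wcam(c); return P@R.T+o
def ray(c,u,v,h):
    R,o=wcam(c); d=R@np.array([(u-c['cx'])/c['fx'],(v-c['cy'])/c['fy'],1]); return o+d*(h-o[2])/d[2]
E
python3 - <<'E'
from h import *
c=snap('wrist'); pickle.dump(c,open('wb.pkl','wb')); save(c,'wb.png'); print(c['state']['eef_pos'],c['state']['tcp_rot'],c['state']['ft_force'])
E
```

```text
t: 1.75
eef_pos: [422.8, 196.2, 165.2]
tcp_rot: [3.142, -0.0, 1.53]
ft_force: [0.8, 0.3, 0.6]
opening: 1.002
[422.82034391 196.15315538 165.20539813] [ 3.14155233e+00 -8.56435889e-05  1.52984792e+00] [0.80872673 0.3295777  0.56170684]
```

View pics/wb.png

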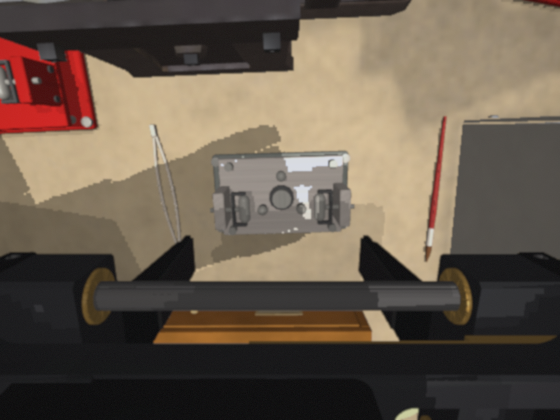

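Wrist view of the base: single ball at (281,176), pair at (263,210) and (301,209), rollers at (240,208) and (323,207). Image up is the base's −x.

```bash
python3 - <<'E'
from h import *
np.set_printoptions(suppress=True,precision=1)
c=pickle.load(open('wb.pkl','rb')); W=wcloud(c); im=c['image']
reg=np.zeros(im.shape[:2],bool); reg[135:250,200:365]=True
print('bench z',np.nanmedian(W[200:240,360:420,2]))
print(np.histogram(W[reg][:,2],bins=np.arange(-4,90,4)))
for lo,hi in ((5,14),(20,34),(55,80)):
    m=((W[...,2]>lo)&(W[...,2]<hi)&reg).astype(np.uint8)
    Q=W[m>0]; print(lo,hi,len(Q),Q.mean(0),cv2.minAreaRect(Q[:,:2].astype(np.float32)),np.median(Q[:,2]))
# cheeks
m=((W[...,2]>54)&(W[...,2]<80)&reg).astype(np.uint8)
n,l,st,ce=cv2.connectedComponentsWithStats(m)
for i in range(1,n):
    if st[i,4]>20: Q=W[l==i]; print('cheek',st[i],Q.mean(0),Q.max(0))
for u,v in ((281,176),(263,210),(301,209)):
    print((u,v),W[v-2:v+3,u-2:u+3].reshape(-1,3).mean(0),[ray(c,u,v,h) for h in (35,45)])
big=cv2.resize(im[140:245,200:365],None,fx=4.8,fy=4.8,interpolation=cv2.INTER_CUBIC); cv2.imwrite('pics/wbz.png',big)
E
```

```text
bench z 1.0407208898907925
(array([ 946, 6969,   57,  735,  144,    8,   46, 5985,  578,  372,  572,
        153,   56,   63,   82,  587,  762,  728,    0,    0,    0,    0,
          0]), array([-4,  0,  4,  8, 12, 16, 20, 24, 28, 32, 36, 40, 44, 48, 52, 56, 60,
       64, 68, 72, 76, 80, 84, 88]))
5 14 817 [426.3 232.7  10.1] ((426.1856689453125, 201.90505981445312), (81.25279998779297, 140.18206787109375), 87.7787094116211) 10.34853433878277
20 34 6824 [426.9 204.3  27.1] ((426.83203125, 199.06222534179688), (78.2908706665039, 122.03377532958984), 89.36505126953125) 26.967206744695005
55 80 2105 [427.2 196.1  61.9] ((426.8460693359375, 195.39773559570312), (34.202117919921875, 130.8121795654297), 89.19017791748047) 61.57190386511161
cheek [ 314  187   41   40 1081] [472.9 195.5  61.8] [492.2 211.7  66.6]
cheek [ 210  191   40   39 1047] [380.3 196.7  61.8] [397.5 213.   66.8]
(281, 176) [427.4 221.7  40.5] [array([427.4, 220.9,  35. ]), array([427.3, 222.4,  45. ])]
(263, 210) [408.7 189.3  40.3] [array([408.5, 187.9,  35. ]), array([409. , 190.6,  45. ])]
(301, 209) [445.5 188.9  40.6] [array([445.9, 187.4,  35. ]), array([445.2, 190.1,  45. ])]
```

View pics/wbz.png

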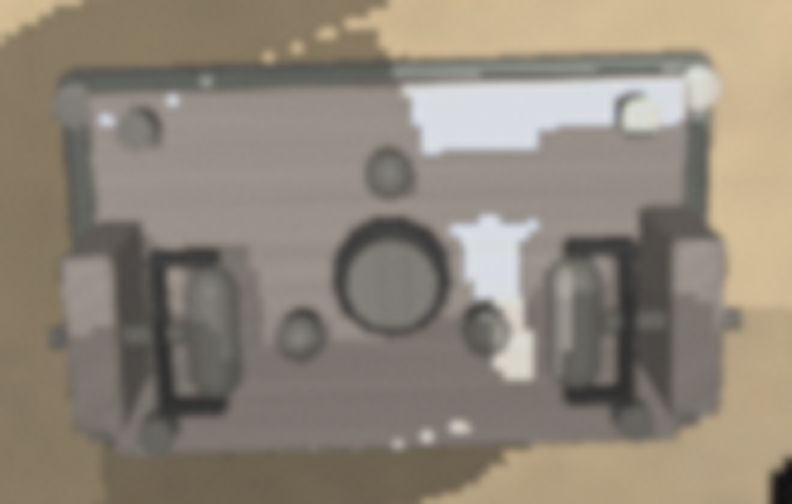

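Ball tops read about 40 mm against 50 mm nominal, so the head probably sits low; I'll still feel for it. The base origin is about (427.1, 199.3) with yaw about −90.65°. A zoom of the side view should show which way the mirror faces.

```bash
python3 - <<'E'
from h import *
c=pickle.load(open('side.pkl','rb')); cv2.imwrite('pics/sz.png',cv2.resize(c['image'][220:275,140:200],None,fx=8,fy=8,interpolation=cv2.INTER_CUBIC))
E
```

```text
(no output)
```

View pics/sz.png

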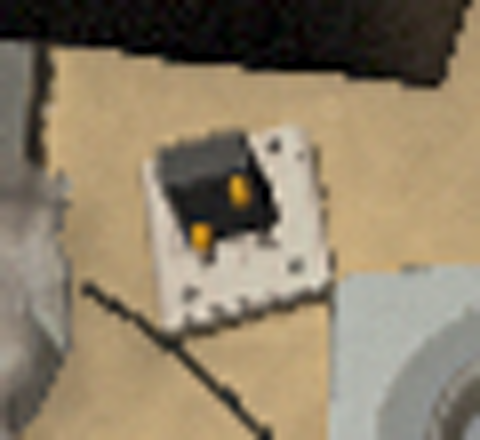

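The screws are on the far side, so the mirror faces world −x (plate yaw about 10.4°). I'll move above the plate.

```bash
python3 -m pendant '[[[1,-0.04,0.008,-0.02,-0.11],[1,-0.08,0.016,-0.03,-0.22],[1,-0.12,0.024,-0.03,-0.33],[1,-0.16,0.032,-0.03,-0.44],[1,-0.2,0.04,-0.03,-0.55],[1,-0.24,0.047,-0.03,-0.66],[1,-0.28,0.055,-0.03,-0.77],[1,-0.32,0.062,-0.03,-0.88]]]'
```

```text
t: 2.6
eef_pos: [472.0, -128.1, 196.7]
tcp_rot: [3.14, 0.003, 2.415]
ft_force: [-0.2, 0.8, 0.1]
opening: 0.999
```

```bash
python3 -m pendant '[[[1,-0.029,-0.024,0,-0.13],[1,-0.058,-0.048,0,-0.26],[1,-0.087,-0.072,0,-0.39],[1,-0.116,-0.096,0.01,-0.52],[1,-0.145,-0.12,0.02,-0.65],[1,-0.172,-0.143,0.03,-0.78],[1,-0.2,-0.166,0.03,-0.913],[1,-0.2,-0.166,0.03,-0.913]]]'
python3 - <<'E'
from h import *
c=snap('wrist'); pickle.dump(c,open('wp.pkl','wb')); save(c,'wp.png'); print(c['state']['eef_pos'],c['state']['tcp_rot'],c['state']['joints'])
E
```

```text
t: 3.4
eef_pos: [509.8, -387.4, 166.0]
tcp_rot: [-3.138, 0.002, -2.958]
ft_force: [0.7, 1.4, -0.0]
opening: 1.003
[ 509.78424972 -387.38905331  166.03568374] [-3.13849760e+00  1.93822545e-03 -2.95793506e+00] [-7.52802805e-01  5.59670956e-01  1.57493567e+00 -3.23850159e-04
  1.00334442e+00 -2.50708016e+00]
```

View pics/wp.png

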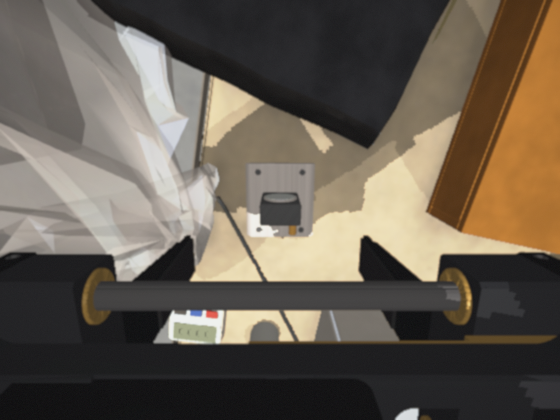

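Wrist view: the plate is at (280,200), with the mirror on the image-up side as wanted. The brush and clear bag are on the left. Next I'll get its pose and check clearance for the gripper.

```bash
python3 - <<'E'
from h import *
np.set_printoptions(suppress=True,precision=2)
c=pickle.load(open('wp.pkl','rb')); W=wcloud(c); im=c['image']
reg=np.zeros(im.shape[:2],bool); reg[155:245,240:322]=True
for lo,hi in ((17,27),(66,82)):
    m=(W[...,2]>lo)&(W[...,2]<hi)&reg
    n,l,st,ce=cv2.connectedComponentsWithStats(m.astype(np.uint8)); i=1+st[1:,4].argmax()
    Q=W[l==i]; print(lo,hi,st[i],Q.mean(0),cv2.minAreaRect(Q[:,:2].astype(np.float32)),np.median(Q[:,2]))
R=Ro.from_euler('xyz',c['state']['tcp_rot']).as_matrix()
for nm,X in (('wrist',W),('top',cloud(pickle.load(open('top.pkl','rb')))),('side',cloud(pickle.load(open('side.pkl','rb'))))):
    T=(X-np.array([509,-385,0])); T=T[...,:2]@R[:2,:2]
    Z=X[...,2]
    for a,b in ((-130,-100),(-100,-75),(-75,-50),(-50,-37),(37,50),(50,75),(75,100)):
        k=(T[...,1]>a)&(T[...,1]<b)&(abs(T[...,0])<50)&(Z<160); print(nm,a,b,Z[k].max() if k.any() else None)
E
```

```text
17 27 [ 246  163   69   74 3514] [ 505.61 -386.06   22.51] ((511.2012634277344, -384.49993896484375), (76.37112426757812, 69.81716918945312), 10.40894603729248) 22.813599917756875
66 82 [ 260  200   41   36 1076] [ 510.48 -383.96   73.96] ((515.0003662109375, -383.69781494140625), (31.332416534423828, 34.832035064697266), 10.245942115783691) 74.64038116592494
wrist -130 -100 159.98031360302556
wrist -100 -75 159.98838885583194
wrist -75 -50 113.89916476908357
wrist -50 -37 28.960828941959562
wrist 37 50 3.048597083505001
wrist 50 75 3.2365226103923987
wrist 75 100 7.8618277813131385
top -130 -100 159.99607877998767
top -100 -75 159.91819111888623
top -75 -50 105.32769314184048
top -50 -37 28.868472761689684
top 37 50 3.6747435248645264
top 50 75 7.250148641300669
top 75 100 5.751139962534163
side -130 -100 159.63277237981617
side -100 -75 159.6269828136025
side -75 -50 114.3914494628201
side -50 -37 25.79929001117433
side 37 50 5.950732506458828
side 50 75 6.400937474695882
side 75 100 11.481838354017423
```

```bash
python3 - <<'E'
from h import *
y=np.deg2rad(190.4); R=np.array([[np.cos(y),np.sin(y)],[np.sin(y),-np.cos(y)]])
for nm,X in (('wrist',wcloud(pickle.load(open('wp.pkl','rb')))),('top',cloud(pickle.load(open('top.pkl','rb')))),('side',cloud(pickle.load(open('side.pkl','rb'))))):
    T=(X[...,:2]-np.array([511,-384.5]))@R; Z=X[...,2]; print(nm,'cols tool y -40..-100 step 5')
    for x0 in range(-60,100,20):
        r=[]
        for a in range(-45,-125,-5):
            k=(T[...,1]>a)&(T[...,1]<a+5)&(abs(T[...,0]-x0-10)<10)&(Z<400); r.append(int(Z[k].max()) if k.any() else -1)
        print(x0,x0+20,r)
E
```

```text
wrist cols tool y -40..-100 step 5
-60 -40 [27, 2, 3, 2, 2, 2, 76, 75, 57, -1, -1, -1, -1, -1, 98, 99]
-40 -20 [27, 23, 19, 13, 2, 2, 96, 73, 64, 52, 96, 101, 143, 148, 138, 122]
-20 0 [2, 223, 239, 13, 8, 48, 113, 125, 131, 136, 141, 145, 159, 152, -1, -1]
0 20 [2, 223, 266, 222, 222, 50, 60, 133, 143, 153, 162, 172, 177, 179, 190, 195]
20 40 [296, 296, 293, 287, 281, 270, 269, 259, 255, 158, 168, 180, 192, 204, 213, 213]
40 60 [2, 2, 2, 2, 2, 2, 2, 2, 1, 1, 161, 179, 191, 203, 213, 213]
60 80 [2, 2, 2, 3, 3, 2, 2, 1, 1, 2, 13, 14, 165, 199, 208, 207]
80 100 [2, 3, 2, 3, 2, 2, 3, 1, 2, 2, 16, 23, 25, 25, 56, 65]
top cols tool y -40..-100 step 5
-60 -40 [1, 1, 2, 2, 0, 2, 75, 72, 85, 83, 64, 67, 70, 95, 95, 95]
-40 -20 [26, 22, 17, 3, 0, 98, 94, 98, 96, 95, 103, 96, 118, 156, 145, 163]
-20 0 [5, 2, 10, 13, 7, 4, 105, 116, 123, 132, 133, 142, 154, 178, 197, 212]
0 20 [2, 3, 4, 2, 4, 44, 60, 126, 140, 150, 154, 168, 170, 175, 199, 214]
20 40 [4, 3, 7, 4, 41, 47, 56, 70, 140, 152, 163, 176, 197, 205, 205, 210]
40 60 [0, 1, 6, 4, 7, 2, 5, 2, -1, 0, 155, 166, 190, 202, 211, 227]
60 80 [2, 1, 1, 3, 2, 3, 2, 0, 2, 1, 4, 12, 19, 193, 206, 214]
80 100 [1, 3, 6, 3, 5, 0, 2, -3, 2, 2, 18, 15, 27, 21, 53, 65]
side cols tool y -40..-100 step 5
-60 -40 [25, 4, 5, 3, 4, 7, 3, 88, 85, 88, 76, 70, 68, 87, 96, 99]
-40 -20 [23, 19, 18, 1, 5, 4, 102, 103, 97, 109, 101, 122, 137, 164, 166, 173]
-20 0 [1, 3, 2, 13, 10, 5, 114, 118, 130, 133, 140, 142, 152, 181, 198, 210]
0 20 [1, 6, 9, 2, 45, 50, 52, 126, 141, 153, 153, 166, 177, 175, 195, 209]
20 40 [3, 2, 4, 2, 41, 46, 54, 68, 80, 147, 167, 175, 187, 198, 209, 211]
40 60 [0, 2, 2, 6, 4, 1, 4, 1, -1, -1, 144, 168, 185, 198, 206, 217]
60 80 [6, 2, 9, 2, 2, 2, 4, 2, 0, 1, 15, 14, 9, 174, 193, 215]
80 100 [1, 3, 2, 3, 3, 4, 5, 1, 3, 6, 4, 15, 26, 23, 26, -1]
```

The bag's rising side (up to about 170 mm) would foul the gripper body (±90 mm wide) if I gripped the plate where it lies. My plan is to grip the slab's flat ±x ends with the tool turned 90° (body only ±37 mm toward the bag) and carry the plate about 40 mm clear. I'd set it down there and regrip it by the cell. First I'll check that space.

```bash
python3 - <<'E'
from h import *
y=np.deg2rad(10.4); R=np.array([[np.cos(y),-np.sin(y)],[np.sin(y),np.cos(y)]])  # plate frame
for nm,X in (('wrist',wcloud(pickle.load(open('wp.pkl','rb')))),('top',cloud(pickle.load(open('top.pkl','rb')))),('side',cloud(pickle.load(open('side.pkl','rb'))))):
    T=(X[...,:2]-np.array([511.2,-384.5]))@R; Z=X[...,2]; print(nm,'plate frame; cols y -60..140 step 10')
    for x0 in range(-120,120,15):
        r=[]
        for a in range(-60,140,10):
            k=(T[...,1]>a)&(T[...,1]<a+10)&(abs(T[...,0]-x0-7.5)<7.5)&(Z<150); r.append(int(Z[k].max()) if k.any() else -1)
        print(x0,r)
E
```

```text
wrist plate frame; cols y -60..140 step 10
-120 [22, 42, 52, 56, 56, 56, 56, 57, 57, 57, 57, 57, 57, 56, 56, 56, 55, 47, 2, 2]
-105 [3, 2, 3, 26, 45, 52, 57, 57, 57, 57, 57, 57, 57, 57, 56, 56, 55, 2, 3, 2]
-90 [3, 3, 2, 2, 3, 2, 22, 38, 50, 54, 56, 57, 58, 57, 57, 55, 46, 3, 3, 3]
-75 [3, 2, 3, 2, 2, 3, 3, 3, 3, 3, 18, 37, 52, 56, 56, 39, 2, 2, 3, 2]
-60 [2, 2, 2, 2, 2, 3, 2, 3, 2, 2, 2, 2, 2, 20, 36, 8, 2, 3, 2, 2]
-45 [38, 2, 23, 25, 25, 24, 24, 24, 25, 22, 2, 2, 2, 2, 2, 2, 2, 2, 2, 2]
-30 [39, 3, 23, 25, 24, 24, 24, 25, 25, 23, 2, 2, 2, 2, 2, 2, 3, 2, 2, 2]
-15 [2, 2, 23, 24, 77, 76, 77, 76, 25, 22, 2, 2, 3, 3, 2, 3, 2, 2, 2, 2]
0 [12, 3, 23, 24, 76, 77, 76, 76, 25, 23, 2, 2, 2, 3, 2, 2, 3, 3, 2, 2]
15 [19, 21, 23, 25, 24, 24, 71, 71, 25, 23, 2, 3, 2, 2, 2, 2, 2, 3, 2, 2]
30 [2, 27, 29, 24, 24, 24, 24, 24, 25, 23, 2, 2, 2, 2, 3, 3, 2, 2, 2, 2]
45 [3, 3, 34, 35, 2, 2, 3, 2, 2, 2, 2, 2, 2, 2, 2, 2, 2, 2, 2, 2]
60 [2, 2, 2, 40, 43, 2, 3, 2, 3, 3, 3, 2, 2, 2, 3, 1, -1, -1, 3, 2]
75 [2, 2, 2, 3, 42, 3, 2, 3, 2, 2, 2, 2, 2, 2, 3, 2, -1, -1, -1, 0]
90 [2, 2, 3, 2, 2, 2, 2, 3, 2, 2, 3, 
[... 1870 characters left out ...]
, 5, 2, 5, 2, 4]
-15 [9, 6, 22, 24, 77, 76, 77, 78, 27, 20, 4, 2, 4, 3, 3, 4, 5, 5, 1, 2]
0 [2, 2, 23, 24, 73, 77, 75, 81, 25, 18, 4, 6, 4, 4, 2, 3, 6, 3, 6, 6]
15 [18, 3, 21, 27, 48, 27, 71, 72, 25, 22, 3, 3, 4, 1, 3, 4, 6, 4, 3, 5]
30 [5, 25, 25, 27, 28, 26, 26, 25, 25, 18, -1, 4, -1, 3, 3, 4, 3, 2, 2, 3]
45 [3, 3, 37, 5, 5, 3, 4, 4, 4, -1, -1, -1, -1, -1, -1, -1, -1, -1, -1, -1]
60 [6, 3, 4, 36, 3, 5, 4, 4, 5, -1, -1, -1, -1, -1, -1, -1, -1, -1, -1, -1]
75 [4, 3, 4, 41, 44, 44, 4, 2, 2, -1, -1, -1, -1, -1, -1, -1, -1, -1, -1, -1]
90 [4, 3, 4, 2, 44, 51, 5, 6, -1, -1, -1, -1, -1, -1, -1, -1, -1, -1, -1, -1]
105 [5, 6, 4, 6, 6, 47, 50, 2, -1, -1, -1, 149, 149, 148, 148, -1, 145, -1, -1, -1]
```

Clear: the black rod passes 18 mm or more from the fingers, and the tray wall is 15 mm beyond the body. I'll turn the tool 90° at height first.

```bash
python3 -m pendant '[[[0.92,-0.002,0.003,0,0.149],[0.92,-0.002,0.003,0,0.298],[0.92,-0.002,0.003,0,0.447],[0.92,-0.002,0.003,0,0.596],[0.92,-0.002,0.003,0,0.745],[0.92,-0.002,0.003,0,0.894],[0.92,-0.002,0.003,0,1.043],[0.92,-0.002,0.003,0,1.192]]]'
python3 -m pendant '[[[0.92,0,0,0,0.149],[0.92,0,0,0,0.298],[0.92,0,0,0.0,0.38],[0.92,0,0,0.0,0.38],[0.92,0,0,0.02,0.38],[0.92,0,0,0.04,0.38],[0.92,0,0,0.05,0.38],[0.92,0,0,0.05,0.38]]]'
```

```text
t: 4.25
eef_pos: [511.0, -379.0, 166.4]
tcp_rot: [3.141, 0.002, 2.124]
ft_force: [-0.5, -0.3, 0.1]
opening: 0.92
t: 5.05
eef_pos: [510.4, -379.4, 114.1]
tcp_rot: [-3.141, -0.001, 1.752]
ft_force: [-1.1, 0.5, -0.2]
opening: 0.919
```

```bash
python3 -m pendant '[[[0.92,-0.005,0,0.02,0],[0.92,-0.005,0,0.04,0],[0.92,-0.005,0,0.06,0],[0.92,-0.005,0,0.075,0],[0.92,-0.005,0,0.088,0],[0.92,-0.005,0,0.096,0],[0.92,-0.005,0,0.102,0],[0.92,-0.005,0,0.105,0]]]'
python3 - <<'E'
from h import *
c=snap('wrist'); save(c,'w3.png'); print(c['state']['eef_pos'],c['state']['ft_force'])
E
```

```text
t: 5.85
eef_pos: [511.6, -385.0, 9.4]
tcp_rot: [3.141, 0.0, 1.751]
ft_force: [-1.0, 0.4, 0.3]
opening: 0.918
[ 511.61136308 -385.04346236    9.43334449] [-0.95433571  0.35419848  0.25866129]
```

View pics/w3.png

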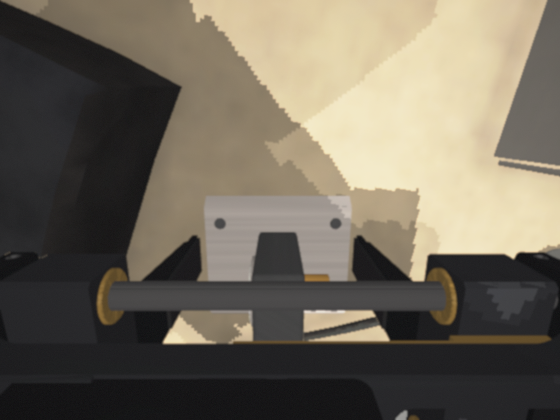

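The fingers straddle the slab ends (plate at about (278,245)) and are clear of everything. Closing on it now.

```bash
python3 -m pendant '[[[0.7,0,0,0,0],[0.7,0,0,0,0],[0.7,0,0,0,0],[0.7,0,0,0,0],[0.7,0,0,0,0],[0.7,0,0,0,0],[0.7,0,0,-0.002,0],[0.7,0,0,-0.004,0]]]'
python3 -m pendant '[[[0.7,0,0,-0.004,0],[0.7,0.008,0,-0.005,0],[0.7,0.016,0,-0.005,0],[0.7,0.024,0,-0.005,0],[0.7,0.032,0,-0.005,0],[0.7,0.04,0,-0.005,0],[0.7,0.042,0,-0.005,0],[0.7,0.042,0,-0.005,0]]]'
```

```text
t: 6.7
eef_pos: [511.1, -384.7, 13.1]
tcp_rot: [-3.141, -0.001, 1.751]
ft_force: [-0.7, 1.3, -2.4]
opening: 0.794
t: 7.5
eef_pos: [504.1, -343.4, 18.7]
tcp_rot: [3.142, -0.0, 1.751]
ft_force: [-0.5, -0.7, -3.8]
opening: 0.797
```

Gripped and lifted: the force is about −3 N and the opening is 75.7 mm. Lowering and releasing.

```bash
python3 -m pendant '[[[0.7,0,0,0.003,0],[0.7,0,0,0.006,0],[0.7,0,0,0.007,0],[0.7,0,0,0.008,0],[0.7,0,0,0.009,0],[0.7,0,0,0.0095,0],[0.7,0,0,0.0095,0],[0.7,0,0,0.0095,0]]]'
python3 -m pendant '[[[0.9,0,0,0,0],[0.9,0,0,0,0],[0.9,0,0,0,0],[0.9,0,0,0,0],[0.9,0,0,-0.01,0],[0.9,0,0,-0.03,0],[0.9,0,0,-0.06,0],[0.9,0,0,-0.1,0]]]'
```

```text
t: 8.3
eef_pos: [504.2, -344.0, 10.0]
tcp_rot: [3.141, 0.001, 1.751]
ft_force: [-1.3, 0.8, 5.8]
opening: 0.794
t: 9.1
eef_pos: [503.4, -343.2, 109.6]
tcp_rot: [-3.14, -0.002, 1.751]
ft_force: [0.2, -0.3, 0.3]
opening: 0.902
```

```bash
python3 -m pendant '[[[1,0,0,-0.03,0],[1,0,0,-0.055,-0.14],[1,0,0,-0.055,-0.28],[1,0,0,-0.055,-0.42],[1,0,0,-0.055,-0.56],[1,0,0,-0.055,-0.7],[1,0,0,-0.055,-0.84],[1,0,0,-0.055,-0.98]]]'
python3 -m pendant '[[[1,0,0,0,-0.14],[1,0,0,0,-0.28],[1,0,0,0,-0.42],[1,0,0,0,-0.56],[1,0,0,0,-0.592],[1,0,0,0,-0.592],[1,0,0,0,-0.592],[1,0,0,0,-0.592]]]'
python3 - <<'E'
from h import *
np.set_printoptions(suppress=True,precision=2)
c=snap('wrist'); pickle.dump(c,open('wp2.pkl','wb')); save(c,'wp2.png'); s=c['state'];print(s['eef_pos'],s['tcp_rot'],s['joints'])
W=wcloud(c); im=c['image']
P=np.linalg.norm(W[...,:2]-np.array([503.4,-343.2]),axis=-1)<56
for lo,hi in ((17,27),(66,82)):
    m=(W[...,2]>lo)&(W[...,2]<hi)&P
    n,l,st,ce=cv2.connectedComponentsWithStats(m.astype(np.uint8)); i=1+st[1:,4].argmax()
    Q=W[l==i]; print(lo,hi,st[i],Q.mean(0),cv2.minAreaRect(Q[:,:2].astype(np.float32)),np.median(Q[:,2]))
E
```

```text
t: 9.9
eef_pos: [503.9, -343.6, 164.8]
tcp_rot: [-3.142, 0.0, 2.737]
ft_force: [-0.2, 0.0, 0.0]
opening: 1.001
t: 10.7
eef_pos: [504.0, -343.7, 164.3]
tcp_rot: [-3.141, 0.0, -2.961]
ft_force: [0.6, 0.1, -0.3]
opening: 0.999
[ 503.98 -343.7   164.35] [-3.14  0.   -2.96] [-0.71  0.52  1.65  0.    0.97 -2.46]
17 27 [ 243  161   70   74 3559] [ 497.42 -344.91   22.48] ((503.26776123046875, -343.40863037109375), (76.25434112548828, 69.95941162109375), 10.265573501586914) 22.81653874511005
66 82 [ 257  197   42   37 1109] [ 502.65 -342.65   73.89] ((506.4831237792969, -342.8260498046875), (31.414926528930664, 35.916038513183594), 7.157957077026367) 74.64270841515605
```

View pics/wp2.png

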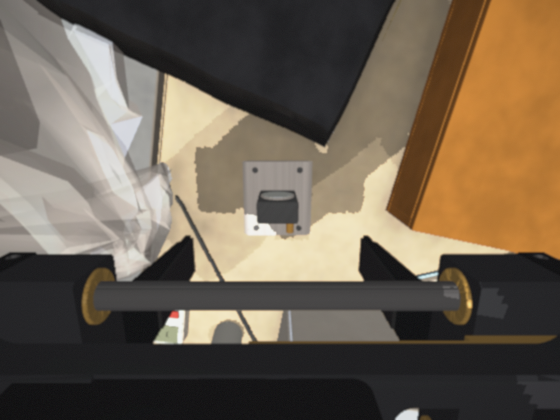

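The plate stands upright and level at (503.3, −343.4) with yaw 10.3°, now clear of the bag and rod. Descending to grip the cell.

```bash
python3 -m pendant '[[[1,0,0,0.03,0],[1,0,0,0.06,0],[1,0,0,0.08,0],[1,0,0,0.1,0],[1,0,0,0.11,0],[1,0,0,0.118,0],[1,0,0,0.124,0],[1,0,0,0.124,0]]]'
```

```text
t: 11.55
eef_pos: [504.0, -343.7, 39.9]
tcp_rot: [3.141, -0.0, -2.96]
ft_force: [-0.7, 0.0, -0.4]
opening: 0.998
```

```bash
python3 -m pendant '[[[0.2,0,0,0,0],[0.2,0,0,0,0],[0.2,0,0,0,0],[0.2,0,0,0,0],[0.2,0,0,0,0],[0.2,0,0,0,0],[0.2,0,0,0,0],[0.2,0,0,0,0]]]'
```

```text
t: 12.35
eef_pos: [504.0, -343.7, 40.1]
tcp_rot: [3.141, -0.0, -2.96]
ft_force: [-0.4, 3.5, 1.8]
opening: 0.386
```

Gripped at 36.7 mm, which matches the cell width. Lifting and carrying to the base.

```bash
python3 -m pendant '[[[0.2,0,0,-0.005,0],[0.2,0,0,-0.02,0],[0.2,0,0,-0.05,0],[0.2,0,0,-0.09,0],[0.2,0,0,-0.125,0],[0.2,0,0.02,-0.15,0.06],[0.2,-0.002,0.06,-0.16,0.18],[0.2,-0.004,0.1,-0.16,0.3]]]'
```

```text
t: 13.15
eef_pos: [489.8, -244.0, 202.7]
tcp_rot: [-3.14, 0.003, 3.017]
ft_force: [1.5, 0.6, -4.1]
opening: 0.373
```

```bash
python3 - <<'E'
from h import *
s=env.state(); p=s['eef_pos']; y=s['tcp_rot'][2]; print(p,s['tcp_rot'],s['ft_force'],s['opening'])
D=np.array([427.1,198.7])-p[:2]
print(D@[np.cos(y),np.sin(y)],D@[np.sin(y),-np.cos(y)],'turn',(y-1.5594))
E
```

```text
[ 489.84928309 -244.01180017  202.72227835] [-3.14016388  0.00330787  3.01678633] [ 1.47357125  0.59913087 -4.09932591] 0.3727892832415841
117.3711088728586 431.45710486458717 turn 1.4573863258745001
```

```bash
python3 -m pendant '[[[0.2,0.01,0.036,0,0.12],[0.2,0.02,0.072,0,0.24],[0.2,0.03,0.108,0,0.36],[0.2,0.04,0.144,0,0.48],[0.2,0.05,0.18,0,0.6],[0.2,0.06,0.216,0,0.72],[0.2,0.07,0.252,0,0.84],[0.2,0.078,0.288,0,0.96]]]'
python3 - <<'E'
from h import *
s=env.state(); p=s['eef_pos']; y=s['tcp_rot'][2]; print(p,s['tcp_rot'],s['ft_force'],s['opening'])
D=np.array([427.1,198.7])-p[:2]
print(D@[np.cos(y),np.sin(y)],D@[np.sin(y),-np.cos(y)],'turn',(y-1.5594))
E
```

```text
t: 13.95
eef_pos: [445.9, 52.0, 201.2]
tcp_rot: [3.141, 0.0, 2.058]
ft_force: [0.3, 0.5, -3.5]
opening: 0.381
[445.85277732  52.03278006 201.19690038] [3.14071647e+00 4.08801130e-04 2.05769889e+00] [ 0.26681138  0.47485922 -3.51038772] 0.3810590663435221
138.3967377373626 52.050773727006955 turn 0.4982988861627706
```

```bash
python3 -m pendant '[[[0.2,0.03,0.012,0,0.12],[0.2,0.06,0.024,0,0.24],[0.2,0.09,0.036,0,0.36],[0.2,0.12,0.046,0,0.46],[0.2,0.138,0.052,0.02,0.498],[0.2,0.138,0.052,0.04,0.498],[0.2,0.138,0.052,0.06,0.498],[0.2,0.138,0.052,0.07,0.498]]]'
python3 - <<'E'
from h import *
np.set_printoptions(suppress=True,precision=2)
c=snap('wrist'); pickle.dump(c,open('wh.pkl','wb')); save(c,'wh.png'); s=c['state'];print(s['eef_pos'],s['tcp_rot'],s['ft_force'],s['opening'])
W=wcloud(c); z0=s['eef_pos'][2]-40
v,u=np.mgrid[:420,:560]; reg=(abs(u-280)<75)&(v>80)&(v<300)
print(np.histogram(W[reg][:,2],bins=np.arange(0,200,10)))
m=(W[...,2]>z0+17)&(W[...,2]<z0+28)&reg
Q=W[m]; print('slab',Q.mean(0),cv2.minAreaRect(Q[:,:2].astype(np.float32)),np.median(Q[:,2]))
m=(W[...,2]>20)&(W[...,2]<32)&reg&(v<260)
Q=W[m]; print('head',Q.mean(0),cv2.minAreaRect(Q[:,:2].astype(np.float32)),np.median(Q[:,2]))
E
```

```text
t: 14.75
eef_pos: [426.7, 196.9, 129.7]
tcp_rot: [-3.141, 0.0, 1.565]
ft_force: [1.0, 0.0, -3.4]
opening: 0.376
[426.68 196.86 129.68] [-3.14  0.    1.57] [ 0.96  0.04 -3.44] 0.37637303616161416
(array([10722,   648,  2978,   479,   199,   414,   977,     0,     0,
           0,   809,  5280,   233,   446,   677,  1024,  2017,   500,
         226]), array([  0,  10,  20,  30,  40,  50,  60,  70,  80,  90, 100, 110, 120,
       130, 140, 150, 160, 170, 180, 190]))
slab [425.91 218.37 112.1 ] ((425.8449401855469, 211.40106201171875), (46.480079650878906, 69.8203353881836), 89.46035766601562) 112.34690927001225
head [427.29 225.87  26.89] ((426.84918212890625, 199.865478515625), (76.87796020507812, 121.97343444824219), 89.20500183105469) 26.925762658806548
```

View pics/wh.png

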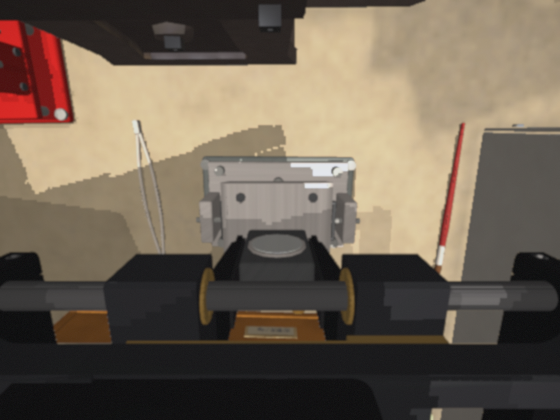

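The held plate sits level over the head, front edge at row 183 and head edge at row 158. By camera it needs about +1.2 mm in x and +2.6 mm in y. I'll correct, settle and recheck the pose.

```bash
python3 -m pendant '[[[0.2,0.0008,0.001,0.005,0.003],[0.2,0.0008,0.001,0.01,0.003],[0.2,0.0008,0.001,0.015,0.003],[0.2,0.0008,0.001,0.015,0.003],[0.2,0.0008,0.001,0.015,0.003],[0.2,0.0008,0.001,0.015,0.003],[0.2,0.0008,0.001,0.015,0.003],[0.2,0.0008,0.001,0.015,0.003]]]'
cat > chk.py <<'E'
from h import *
np.set_printoptions(suppress=True,precision=2)
c=snap('wrist'); s=c['state'];print(s['eef_pos'],s['tcp_rot'],s['ft_force'],s['opening'],s['t'])
W=wcloud(c); z0=s['eef_pos'][2]-40
v,u=np.mgrid[:420,:560]; reg=(abs(u-280)<75)&(v>80)&(v<300)
m=(W[...,2]>z0+17)&(W[...,2]<z0+28)&reg&(abs(W[...,0]-427)<45)
n,l,st,ce=cv2.connectedComponentsWithStats(m.astype(np.uint8)); i=1+st[1:,4].argmax()
(p,q,a)=cv2.minAreaRect(W[l==i][:,:2].astype(np.float32)); Q=W[l==i]; print('slab',p,q,a,'z',np.median(Q[:,2]),'front y -38:',np.percentile(Q[:,1],99.7)-38, 'xc',np.percentile(Q[:,0],[.5,99.5]).mean())
m=(W[...,2]>20)&(W[...,2]<32)&reg&(v<260); Q=W[m]
print('head',cv2.minAreaRect(Q[:,:2].astype(np.float32)),'front y -39:',np.percentile(Q[:,1],99.7)-39,'xc',np.percentile(Q[:,0],[.5,99.5]).mean())
E
python3 chk.py
```

```text
t: 15.6
eef_pos: [428.3, 197.6, 115.3]
tcp_rot: [3.141, -0.0, 1.562]
ft_force: [-1.5, -0.7, -2.9]
opening: 0.378
[428.29 197.61 115.27] [ 3.14 -0.    1.56] [-1.49 -0.66 -2.89] 0.37756768714892763 15.6
slab (427.4925842285156, 212.2803192138672) (45.99457931518555, 69.73455047607422) 89.46578216552734 z 97.97159373252165 front y -38: 197.24670819184067 xc 427.50367387170854
head ((426.95233154296875, 199.20091247558594), (78.25120544433594, 121.43614959716797), 89.39553833007812) front y -39: 199.68023151274002 xc 427.8962443018445
```

```bash
python3 -m pendant '[[[0.2,0.002,-0.0004,0,0],[0.2,0.002,-0.0004,0.002,0],[0.2,0.002,-0.0004,0.004,0],[0.2,0.002,-0.0004,0.006,0],[0.2,0.002,-0.0004,0.008,0],[0.2,0.002,-0.0004,0.009,0],[0.2,0.002,-0.0004,0.009,0],[0.2,0.002,-0.0004,0.009,0]]]'; python3 chk.py
```

```text
t: 16.45
eef_pos: [427.9, 199.6, 106.1]
tcp_rot: [3.142, -0.0, 1.562]
ft_force: [-0.7, -0.4, -4.2]
opening: 0.378
[427.87 199.61 106.13] [ 3.14 -0.    1.56] [-0.72 -0.36 -4.24] 0.3783626123525187 16.45
slab (427.0853271484375, 213.99472045898438) (46.58559799194336, 69.83586120605469) 89.50081634521484 z 88.85415445529347 front y -38: 199.24967768907104 xc 427.1357476485159
head ((428.6252746582031, 201.01992797851562), (74.58161926269531, 118.4869384765625), 89.27928161621094) front y -39: 199.7145610489361 xc 428.9276993715921
```

Aligned with the base to about 0.3 mm by camera. I'll feel downward in small steps.

```bash
python3 -m pendant '[[[0.2,0,0,0.001,0],[0.2,0,0,0.002,0],[0.2,0,0,0.003,0],[0.2,0,0,0.004,0],[0.2,0,0,0.005,0],[0.2,0,0,0.006,0],[0.2,0,0,0.006,0],[0.2,0,0,0.006,0]]]'
```

```text
t: 17.3
eef_pos: [427.8, 199.6, 100.1]
tcp_rot: [-3.142, -0.0, 1.562]
ft_force: [-0.4, 0.0, -4.6]
opening: 0.377
```

```bash
python3 -m pendant '[[[0.2,0,0,0.001,0],[0.2,0,0,0.002,0],[0.2,0,0,0.003,0],[0.2,0,0,0.004,0],[0.2,0,0,0.005,0],[0.2,0,0,0.006,0],[0.2,0,0,0.006,0],[0.2,0,0,0.006,0]]]'
```

```text
t: 18.1
eef_pos: [427.8, 199.6, 94.1]
tcp_rot: [-3.142, -0.0, 1.562]
ft_force: [0.5, 0.6, -3.2]
opening: 0.376
```

```bash
python3 -m pendant '[[[0.2,0,0,0.001,0],[0.2,0,0,0.002,0],[0.2,0,0,0.003,0],[0.2,0,0,0.004,0],[0.2,0,0,0.004,0],[0.2,0,0,0.004,0],[0.2,0,0,0.004,0],[0.2,0,0,0.004,0]]]'
```

```text
t: 18.9
eef_pos: [427.9, 199.6, 90.2]
tcp_rot: [3.141, -0.0, 1.562]
ft_force: [0.1, 0.4, -3.8]
opening: 0.375
```

```bash
python3 -m pendant '[[[0.2,0,0,0.0005,0],[0.2,0,0,0.001,0],[0.2,0,0,0.0015,0],[0.2,0,0,0.002,0],[0.2,0,0,0.002,0],[0.2,0,0,0.002,0],[0.2,0,0,0.002,0],[0.2,0,0,0.002,0]]]'
```

```text
t: 19.7
eef_pos: [428.1, 199.7, 88.4]
tcp_rot: [3.141, -0.0, 1.562]
ft_force: [-1.1, -0.6, 5.8]
opening: 0.376
```

First touch came between TCP z 90.2 and 88.4 (now about +9.5 N). That matches the low head seen by range. I'll press on in 2 mm steps.

```bash
python3 -m pendant '[[[0.2,0,0,0.0005,0],[0.2,0,0,0.001,0],[0.2,0,0,0.0015,0],[0.2,0,0,0.002,0],[0.2,0,0,0.002,0],[0.2,0,0,0.002,0],[0.2,0,0,0.002,0],[0.2,0,0,0.002,0]]]'
```

```text
t: 20.5
eef_pos: [428.4, 199.8, 86.6]
tcp_rot: [3.14, -0.001, 1.562]
ft_force: [-0.9, 0.7, 7.0]
opening: 0.377
```

```bash
python3 -m pendant '[[[0.2,0,0,0.0005,0],[0.2,0,0,0.001,0],[0.2,0,0,0.0015,0],[0.2,0,0,0.002,0],[0.2,0,0,0.002,0],[0.2,0,0,0.002,0],[0.2,0,0,0.002,0],[0.2,0,0,0.002,0]]]'
```

```text
t: 21.3
eef_pos: [428.4, 199.8, 84.6]
tcp_rot: [3.14, -0.001, 1.562]
ft_force: [-0.6, 0.8, 7.3]
opening: 0.374
```

```bash
python3 -m pendant '[[[0.2,0,0,0.0005,0],[0.2,0,0,0.001,0],[0.2,0,0,0.0015,0],[0.2,0,0,0.002,0],[0.2,0,0,0.002,0],[0.2,0,0,0.002,0],[0.2,0,0,0.002,0],[0.2,0,0,0.002,0]]]'
```

```text
t: 22.1
eef_pos: [427.7, 199.6, 82.0]
tcp_rot: [-3.141, 0.0, 1.562]
ft_force: [-0.2, 0.9, -0.7]
opening: 0.378
```

```bash
python3 -m pendant '[[[0.2,0,0,0.0003,0],[0.2,0,0,0.0006,0],[0.2,0,0,0.001,0],[0.2,0,0,0.001,0],[0.2,0,0,0.001,0],[0.2,0,0,0.001,0],[0.2,0,0,0.001,0],[0.2,0,0,0.001,0]]]'
```

```text
t: 22.9
eef_pos: [427.8, 199.6, 81.1]
tcp_rot: [-3.141, 0.0, 1.562]
ft_force: [-0.2, -0.5, -3.7]
opening: 0.377
```

Resistance is gone at about 81.5, so first touch was about 89.5. A bit further to get onto the upper bevels.

```bash
python3 -m pendant '[[[0.2,0,0,0.0003,0],[0.2,0,0,0.0006,0],[0.2,0,0,0.001,0],[0.2,0,0,0.0012,0],[0.2,0,0,0.0012,0],[0.2,0,0,0.0012,0],[0.2,0,0,0.0012,0],[0.2,0,0,0.0012,0]]]'; python3 chk.py
```

```text
t: 23.7
eef_pos: [427.8, 199.6, 79.8]
tcp_rot: [-3.141, -0.0, 1.562]
ft_force: [-0.5, -0.3, -7.4]
opening: 0.378
[427.76 199.57  79.83] [-3.14 -0.    1.56] [-0.49 -0.29 -7.36] 0.3779312846443716 23.7
slab (427.034423828125, 209.38575744628906) (55.77275085449219, 89.87516784667969) 89.6917953491211 z 62.35088922441676 front y -38: 199.21625462566206 xc 426.98017131971744
head ((429.29339599609375, 207.81520080566406), (60.99564743041992, 108.66353607177734), 89.38914489746094) front y -39: 199.6716628692126 xc 429.3063695376641
```

The rollers now pull the plate down (−7.4 N against −3.5 N weight), so it's past the snap. Nudging 0.4 mm further and letting go.

```bash
python3 -m pendant '[[[0.2,0,0,0.0002,0],[0.2,0,0,0.0004,0],[0.2,0,0,0.0004,0],[0.2,0,0,0.0004,0],[0.55,0,0,0.0004,0],[0.55,0,0,0.0004,0],[0.55,0,0,0.0004,0],[0.55,0,0,0.0004,0]]]'
```

```text
t: 24.55
eef_pos: [428.0, 199.7, 79.7]
tcp_rot: [3.141, -0.0, 1.562]
ft_force: [0.2, 0.3, -0.4]
opening: 0.549
```

```bash
python3 -m pendant '[[[0.6,0,0,0,0],[0.6,0,0,0,0],[0.6,0,0,0,0],[0.6,0,0,0,0],[0.6,0,0,-0.002,0],[0.6,0,0,-0.006,0],[0.6,0,0,-0.012,0],[0.6,0,0,-0.02,0]]]'; python3 chk.py
```

```text
t: 25.35
eef_pos: [427.8, 199.6, 100.1]
tcp_rot: [-3.141, -0.0, 1.562]
ft_force: [-0.0, -0.1, 0.0]
opening: 0.6
[427.79 199.59 100.07] [-3.14 -0.    1.56] [-0.02 -0.14  0.03] 0.5999516104846359 25.35
slab (426.6216735839844, 209.37876892089844) (35.878639221191406, 4.475020408630371) 0.030727118253707886 z 83.18728604030494 front y -38: 173.55881084250748 xc 426.6654364431024
head ((429.4110412597656, 201.05490112304688), (74.62335968017578, 117.02152252197266), 89.23383331298828) front y -39: 199.6971369320331 xc 429.5941673902662
```

Released. I'll rise straight up and verify the seating.

```bash
python3 -m pendant '[[[0.6,0,0,-0.02,0],[0.6,0,0,-0.04,0],[0.6,0,0,-0.06,0],[0.8,0,0,-0.065,0],[1,0,0,-0.065,0],[1,0,0,-0.065,0],[1,0,0,-0.065,0],[1,0,0,-0.065,0]]]'
python3 - <<'E'
from h import *
np.set_printoptions(suppress=True,precision=2)
c=snap('wrist'); save(c,'wf.png'); W=wcloud(c); print(c['state']['eef_pos'],c['state']['ft_force'])
v,u=np.mgrid[:420,:560]; reg=(abs(u-280)<100)&(v>80)&(v<260)
near=reg&(abs(W[...,0]-427)<30)&(abs(W[...,1]-199)<38)
m=near&(W[...,2]>40)&(W[...,2]<66); Q=W[m]
A=np.c_[Q[:,:2]-[427,199.3],np.ones(len(Q))]
for _ in range(5):
    k=np.linalg.lstsq(A,Q[:,2],rcond=None)[0]; r=Q[:,2]-A@k; g=abs(r)<1.5; Q,A=Q[g],A[g]
print('slab top z and slopes (mrad)',k[2],k[:2]*1e3,len(Q))
m=reg&(abs(W[...,2]-k[2])<2.5)&(abs(W[...,0]-427)<36)&(abs(W[...,1]-199)<45)
n,l,st,ce=cv2.connectedComponentsWithStats(m.astype(np.uint8)); i=1+st[1:,4].argmax(); Q=W[l==i]
print('slab',cv2.minAreaRect(Q[:,:2].astype(np.float32)))
m=reg&(abs(W[...,2]-(k[2]+52))<5); print('cell top z',np.median(W[m][:,2]))
cv2.imwrite('pics/wfz.png',cv2.resize(c['image'][130:260,180:380],None,fx=4,fy=4,interpolation=cv2.INTER_CUBIC))
E
```

```text
t: 26.2
eef_pos: [427.6, 199.5, 163.8]
tcp_rot: [-3.14, 0.0, 1.562]
ft_force: [0.3, 0.1, -0.1]
opening: 0.961
[427.64 199.52 163.85] [ 0.29  0.14 -0.06]
slab top z and slopes (mrad) 57.559203646756075 [1.15 1.23] 3309
slab ((427.1417236328125, 198.79415893554688), (76.58568572998047, 71.28826904296875), 89.54721069335938)
cell top z 109.27932443355678
```

View pics/wfz.png

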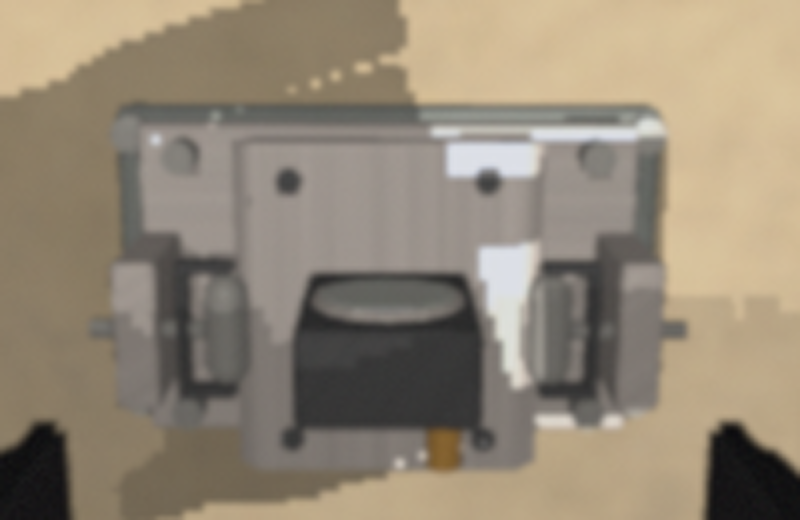

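The plate is home: level to about 1.7 mrad, centred, mirror toward the single ball, with both rollers (crop (225,325) and (553,325)) over its edges. Handing in.

```bash
python3 -c "
from cell import env
print(env.job_done()); s=env.state(); print(s['t'],s['ft_force'])"
```

```text
the job is handed in; nothing more can be done
None
the job is handed in; nothing more can be done
```

The mirror plate is seated on the grey base, mirror on the single-ball side, and the job is handed in at about 26 s of the 53 s allowed.

**Getting the plate:** the gripper body would have hit the clear bag where the plate lay. I first gripped the slab by its ±x ends, lifted it about 5–9 mm, set it down about 42 mm away, then regripped it by the cell's y faces.

**Seating:** the rollers first touched at a tool height of about 89.5 mm, so the head was close to its lowest setting, as the range readings had suggested. The push peaked at about 11 N. It vanished at about 81.5 mm and became a downward pull at 79.8 mm, so I let go at about 79.6 mm and the springs drew the plate in.

**Last checks:**
- **Level and height:** the plate is level to about 1.7 mrad. The slab top reads 57.6 mm, which puts the plate's origin at about 35 mm, matching the ball height I measured.
- **Position:** the plate's centre agrees with the base's to about 0.5 mm, and its yaw to about 0.3°.
- **Rollers and robot:** both rollers lie over the plate's edges, and the gripper is clear with no force on it.
- **Disagreement:** the plate seems to have dropped about 4.7 mm after release, where the task figures imply about 2–4 mm. That gap is about what camera and first-touch errors could explain.
- **Not checked:** I took no final picture of the bystanders. No unexpected contact showed in the forces.

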